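# Clear the bag-repair bench: thread, fittings jars and awl back to their trays

### The arm

A 7-joint arm with a two-finger parallel gripper is mounted at the origin on the work surface. World frame = base frame: x ahead of the robot, y to its left, z up, the work surface at z = 0. Lengths are in m, angles in rad, forces in N, time in s.
With the tool pointing down it reaches from about 0.4 to 0.875 m from the base axis. Payload 6.5 kg.
Tool frame: the origin (TCP) lies on the centre line of the jaws, within the pads' length; the fingertips stand 8 mm ahead of it and the grasp point (between the pads) lies 11 mm behind it; z points along the fingers, y is the line along which they close (so a half turn about z gives the same grasp; the last joint's range is limited). The gripper opens to 88 mm and grips with 3 to 60 N. Pads are 18 mm wide; open, the fingers measure 123 mm over their backs; the gripper's body (75 mm by 187 mm) begins 45 mm behind the grasp point.
Start: joints at [1.239, 0.536, -0.004, 1.538, 0.003, 1.067, -0.071], TCP at [0.171, -0.627, 0.247] pointing down, gripper open.
Joint ranges: [-2.7, 2.7], [-0.37, 2.16], [-1.27, 1.26], [0.24, 2.4], [-1.31, 4.45], [0.19, 1.91], [-2.76, 2.76]. Speed limits (rad/s): [2.39, 2.39, 3.14, 3.14, 3.14, 3.14, 3.14].

### API

Orientations are given as a unit quaternion [x, y, z, w].
In Python, from bench import * gives the robot as it stands.
- The arm moves only by the tool arm_command, never from a script. Its argument "increments" is text: rows parted by semicolons, each of 7 numbers parted by spaces: the shift along the world's x, y, z in m, then the turn, a rotation vector about the world's x, y, z in rad, then the closure in counts, from 0 (fully open) to 255 (shut). In form: dx dy dz wx wy wz grip; .... A call has 1 to 12 rows; each row shifts and turns the commanded pose from where the row before left it; what a row does not reach is not made up. A row lasts 1/8 s, in which the tool goes at most 62.5 mm and 10.7 degrees, less where a joint would pass 70% of its speed; a pose out of reach is approached as far as the arm can. A call is refused whole if a number of a shift passes 0.0625 or a number of a turn 0.188, either way. A call with a gripper value outside its range is refused whole. The fingers move at their own pace and stop on an object; "force" is the grip in N (left out, the last holds). Time passes only in rows, so rows that do not move let the fingers close. It gives the time, the measured TCP pose, the force, the opening and the grip force at its end, in the units of the state.
- get_obs(): the state, without advancing time (a new reading comes with each control period).
- snapshot(name): name is "side" or "top"; returns the picture (384x512x3 uint8, red, green, blue); there is no depth.
- camera_info(name): a dict with "mtx" (3x3 intrinsics, pixels), "k1" (the pictures are not rectified: a ray, as slopes to the right and down, at radius r is drawn at 1 + k1 r^2 times it, then the intrinsics apply), "R" (3x3) and "t" (3): a world point X has camera coordinates R X + t. Camera axes: x right, y down, z forward; pixel columns grow to the right and rows downward; lengths in m; the calibration is good to about 2 mm. A picture is of the moment at which its call begins. camera_info takes no time and is no camera call.
- close_job(): hands the job in; it is judged then, once.
Trained networks look in the newest picture that a camera, given by its name, has taken for a name from the list of things; names that differ only in an ending like _2 or _b are one class to them, and where a whole thing is asked for, a point or a joint stands for the part that bears it (a point fixed in the world has none). Each returns a list of dicts, best first, with "conf" (0 to 1); they miss things now and then, are a little off and sometimes report something else, mostly with a low value. They report only what shows in the picture. A call takes as long as a camera call.
- search_frame(camera, query): "xyz" ([x, y, z] in m, in world coordinates, good to about 4 mm: the middle of the surface that is visible of it).
The state is a dict: "t": time; "qpos": joint angles; "qd": joint speeds; "joint_efforts": joint torques, N m; "position": TCP position; "tcp_rot": TCP orientation; "contact_force": force on the tool from outside, world axes, zero at the start; "torque": the same for the moment, N m; "width": finger opening in m; "grip_force": force on a finger pad.
Only numpy, scipy, OpenCV 4.12 (cv2) and the standard library are available. Lean on these libraries where they do the work, as an engineer would, in place of code of your own. Each camera call takes 0.05 s, during which the arm holds its last target. There are 200 camera calls.

### The job

Put the mixed things on the bench away where each kind belongs: stand the cream and the brown spool of thread in the two free bays of the wooden thread tray, stand the two clear fittings jars (white cap and light blue cap) in the two free bays of the wire jar rack, and lay the awl flat and lengthwise in the empty wide lane of the grey tool tray, wholly inside it. One thing to a bay, upright, and set down rather than dropped; leave the amber dye bottle and the red glue tin where they stand.

Things in the scene. Friction and masses are not known exactly. Their poses are not given: they have to be found in the camera images.
- spool_cream_center (a point): Spool of cream waxed thread on a card tube, standing upright: 44 mm diameter, thread 50 mm high, the tube standing 4 mm above it (54 mm in all). This point: on its axis, half-way up the thread, 25 mm above its foot; z along its axis. It belongs in the thread tray. About 60 g.
- spool_brown_center (a point): Spool of dark brown waxed thread on a card tube, standing upright: 44 mm diameter, thread 50 mm high, the tube standing 4 mm above it (54 mm in all). This point: on its axis, half-way up the thread, 25 mm above its foot; z along its axis. It belongs in the thread tray. About 60 g.
- jar_white_center (a point): Clear screw-top jar of metal bag fittings (white cap, brass fittings), standing upright: 44 mm diameter up to 43 mm, then the cap, 40 mm diameter; 58 mm high in all. This point: on its axis, half-way up, 29 mm above its foot; z along its axis. It belongs in the jar rack. About 90 g.
- jar_blue_center (a point): Clear screw-top jar of metal bag fittings (light blue cap, steel fittings), standing upright: 44 mm diameter up to 43 mm, then the cap, 40 mm diameter; 58 mm high in all. This point: on its axis, half-way up, 29 mm above its foot; z along its axis. It belongs in the jar rack. About 90 g.
- awl_center (a point): Awl lying on the bench, 135 mm long: brown wooden handle 80 mm long, up to 30 mm thick (lies on a flat, does not roll), brass ferrule, steel spike. Point: half-way along the whole awl, on its axis, 15 mm above its underside; x runs from handle to spike. Handle from 67 mm behind this point (-x) to 13 mm ahead: grip it 27 mm behind. Goes in the tool tray, either way round. About 70 g.
- thread_tray: Shallow wooden tray for thread spools. Fixed. Origin: centre of underside; z up, y along its length, x across. 204 mm (y) by 82 mm (x); walls and two cross dividers 14 mm high, floor top 4 mm above the bench. Three bays, each 63 mm (y) by 74 mm (x), centred at y = -66, 0, +66 mm. Bay y = -66 is taken by a fixed wine-red spool of the same size; bays y = 0 and +66 are free, either for either spool.
- jar_rack: Steel wire rack, white floor, for jars. Fixed. Origin: centre of underside; z up, y along its length, x across. 204 mm (y) by 82 mm (x); walls and two cross dividers 14 mm high, floor top 4 mm above the bench. Three bays, each 63 mm (y) by 74 mm (x), centred at y = -66, 0, +66 mm. Bay y = -66 is taken by a fixed yellow-capped jar of the same size; bays y = 0 and +66 are free, either for either jar.
- tool_tray: Shallow grey plastic tool tray. Fixed. Origin: centre of underside; z up, y along its length, x across. 204 mm (y) by 92 mm (x); walls 12 mm high, floor top 4 mm above the bench. A rib along y divides it: the narrow lane on the +x side holds two fixed steel punches; the wide lane, 60 mm by 196 mm inside, centred at x = -12 mm, y = 0, is empty, for the awl.
- dye_center (a point): Bystander: small amber glass dye bottle with a black cap, 48 mm diameter, 57 mm high, standing loose among the things. This point: on its axis, 28 mm above its foot. Not to be moved.
- glue_center (a point): Bystander: small red and yellow glue tin with a steel lid, 53 mm diameter, 54 mm high, standing loose in front of the middle tray. This point: on its axis, 27 mm above its foot. Not to be moved.

How it is judged:
At the end, for the whole second after the job is handed in: Spools upright in free bays of the thread tray, jars in those of the jar rack, on the floor, within 12 mm of a bay's middle along the tray and 18 mm across; awl flat in the wide lane, within 0.25 rad of it, its middle within 31 mm lengthwise and 20 mm across; all released and at rest (x of spool_cream_center in the frame of thread_tray between -0.018 and 0.018 m and z of spool_cream_center in the frame of thread_tray between 0.025 and 0.033 m and (y of spool_cream_center in the frame of thread_tray between -0.012 and 0.012 m or y of spool_cream_center in the frame of thread_tray between 0.054 and 0.078 m) and angle between each of spool_cream_center, spool_brown_center, jar_white_center, jar_blue_center's own z axis and vertical below 0.12 rad and x of spool_brown_center in the frame of thread_tray between -0.018 and 0.018 m and z of spool_brown_center in the frame of thread_tray between 0.025 and 0.033 m and (y of spool_brown_center in the frame of thread_tray between -0.012 and 0.012 m or y of spool_brown_center in the frame of thread_tray between 0.054 and 0.078 m) and x of jar_white_center in the frame of jar_rack between -0.018 and 0.018 m and z of jar_white_center in the frame of jar_rack between 0.029 and 0.037 m and (y of jar_white_center in the frame of jar_rack between -0.012 and 0.012 m or y of jar_white_center in the frame of jar_rack between 0.054 and 0.078 m) and x of jar_blue_center in the frame of jar_rack between -0.018 and 0.018 m and z of jar_blue_center in the frame of jar_rack between 0.029 and 0.037 m and (y of jar_blue_center in the frame of jar_rack between -0.012 and 0.012 m or y of jar_blue_center in the frame of jar_rack between 0.054 and 0.078 m) and x of awl_center in the frame of tool_tray between -0.032 and 0.008 m and y of awl_center in the frame of tool_tray between -0.031 and 0.031 m and z of awl_center in the frame of tool_tray between 0.015 and 0.023 m and angle between the x axis of awl_center and the y axis of tool_tray, either way round below 0.25 rad and linear speed of each of spool_cream, spool_brown, jar_white, jar_blue, awl below 0.02 m/s); the robot touches nothing.
It fails at once if the dye bottle or the glue tin is moved by more than 25 mm (distance of any of dye_center, glue_center from where it was at the start of the episode above 0.025 m).
It fails at once if a thing is dropped or thrown: it moves faster than 0.75 m/s out of the fingers (a fall of about 30 mm) ((linear speed of spool_cream above 0.75 m/s and contact force between spool_cream and the fingers below 0.05 N) or (linear speed of spool_brown above 0.75 m/s and contact force between spool_brown and the fingers below 0.05 N) or (linear speed of jar_white above 0.75 m/s and contact force between jar_white and the fingers below 0.05 N) or (linear speed of jar_blue above 0.75 m/s and contact force between jar_blue and the fingers below 0.05 N) or (linear speed of awl above 0.75 m/s and contact force between awl and the fingers below 0.05 N)).
It also fails if it takes over 109 s, if anything falls off the work surface, if the arm or the gripper's body presses on something with over 40 N, if the wrist force passes 120 N, or if a joint passes its speed limit or range.

## Working session

There is one attempt and no reset: what is moved stays moved. The work goes in short steps, Python scripts to look and compute and a tool call to move; the robot and the scene stay as the last step left them, time stands still between calls to the robot, and variables do not carry over. Pictures are saved under pics/ and viewed, at most 14 in all, crops included, and the job is handed in when it is done.

Besides the shell and the picture viewer there is one more tool, called after ">>>" in YAML: its name, and indented under it one key for each argument. arm_command: Moves the arm, as the interface text tells. Its arguments: {"type":"object","properties":{"increments":{"type":"string"},"force":{"type":"number"}},"required":["increments"]}

```bash
mkdir -p pics; python3 - <<'E'
from bench import *
import cv2
for c in ("top","side"):
    cv2.imwrite(f"pics/{c}0.png",snapshot(c)[:,:,::-1])
for n in ["spool_cream_center","spool_brown_center","jar_white_center","jar_blue_center","awl_center","thread_tray","jar_rack","tool_tray","dye_center","glue_center"]:
    for c in ("top","side"):
        print(n,c,[([round(v,3) for v in d["xyz"]],round(d["conf"],2)) for d in search_frame(c,n)[:3]])
o=get_obs();print(o["t"],o["position"],o["tcp_rot"],o["width"])
for c in ("top","side"):
    i=camera_info(c);print(-i["R"].T@i["t"],i["R"][2])
E
```

```text
spool_cream_center top [([0.451, 0.053, 0.05], 0.7), ([0.59, 0.278, 0.001], 0.56)]
spool_cream_center side [([0.445, 0.067, 0.036], 0.69)]
spool_brown_center top [([0.419, -0.166, 0.05], 0.59)]
spool_brown_center side [([0.416, -0.156, 0.034], 0.84)]
jar_white_center top [([0.427, -0.062, 0.056], 0.62), ([0.427, 0.176, 0.024], 0.23)]
jar_white_center side []
jar_blue_center top [([0.417, 0.298, 0.059], 0.64)]
jar_blue_center side [([0.425, 0.317, 0.045], 0.6)]
awl_center top [([0.426, 0.175, 0.023], 0.68)]
awl_center side [([0.43, 0.191, 0.019], 0.62)]
thread_tray top [([0.591, 0.277, 0.005], 0.94), ([0.421, 0.299, 0.057], 0.42)]
thread_tray side [([0.591, 0.279, 0.006], 0.6)]
jar_rack top [([0.669, 0.012, 0.002], 0.84)]
jar_rack side [([0.663, 0.008, 0.011], 0.69)]
tool_tray top [([0.595, -0.277, 0.002], 0.82)]
tool_tray side [([0.598, -0.259, 0.002], 0.6)]
dye_center top [([0.407, -0.291, 0.036], 0.75)]
dye_center side [([0.412, -0.286, 0.033], 0.81)]
glue_center top [([0.545, 0.007, 0.044], 0.56)]
glue_center side [([0.54, 0.027, 0.038], 0.79)]
1.1 [ 0.17073072 -0.62715528  0.24669902] [ 9.91180638e-01  1.32517707e-01 -1.60889824e-05 -2.01694196e-05] 0.08836491250856825
[0.39250456 0.02005934 1.10441961] [ 0.14577296 -0.03296433 -0.98876873]
[0.33343572 0.77066729 0.54809295] [ 0.24294487 -0.80761513 -0.53734122]
```

View pics/top0.png

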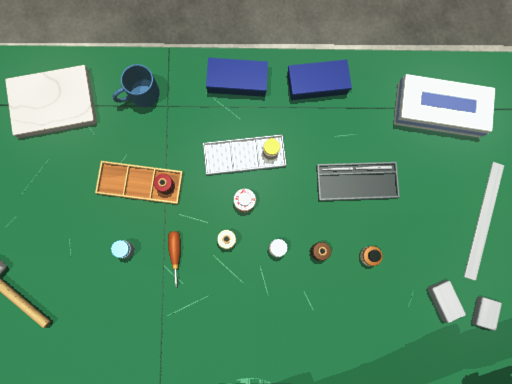

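View pics/side0.png

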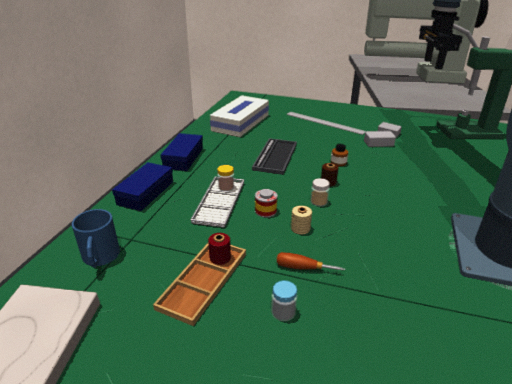

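The top view shows the thread tray at (139,182) with its red spool at (163,183), the jar rack at (245,155) with the yellow jar at (272,148), and the tool tray at (358,182). In front of them are the blue jar (122,249), awl (175,257, handle up), cream spool (227,240), white jar (279,248), brown spool (322,252), dye bottle (372,256) and glue tin (245,200). The side view agrees. Next I'll take an enlarged crop to get the corners.

```bash
cat > h.py <<'E'
from bench import *
import numpy as np, cv2
def plane(cam,uv,z):
    i=camera_info(cam)
    p=cv2.undistortPoints(np.array(uv,float).reshape(-1,1,2),np.array(i["mtx"],float),np.array([i["k1"],0,0,0.])).reshape(-1,2)
    R=np.array(i["R"]);t=np.array(i["t"]);c=-R.T@t
    d=np.c_[p,np.ones(len(p))]@R
    return c+d*((z-c[2])/d[:,2])[:,None]
def proj(cam,X):
    i=camera_info(cam);R=np.array(i["R"],float)
    return cv2.projectPoints(np.array(X,float).reshape(-1,1,3),cv2.Rodrigues(R)[0],np.array(i["t"],float),np.array(i["mtx"],float),np.array([i["k1"],0,0,0.]))[0].reshape(-1,2)
E
python3 -c "
import cv2
a=cv2.imread('pics/top0.png')
cv2.imwrite('pics/c1.png',cv2.resize(a[130:290,92:252],None,fx=3.75,fy=3.75,interpolation=2))
cv2.imwrite('pics/c2.png',cv2.resize(a[130:290,242:402],None,fx=3.75,fy=3.75,interpolation=2))"
```

```text
(no output)
```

View pics/c1.png

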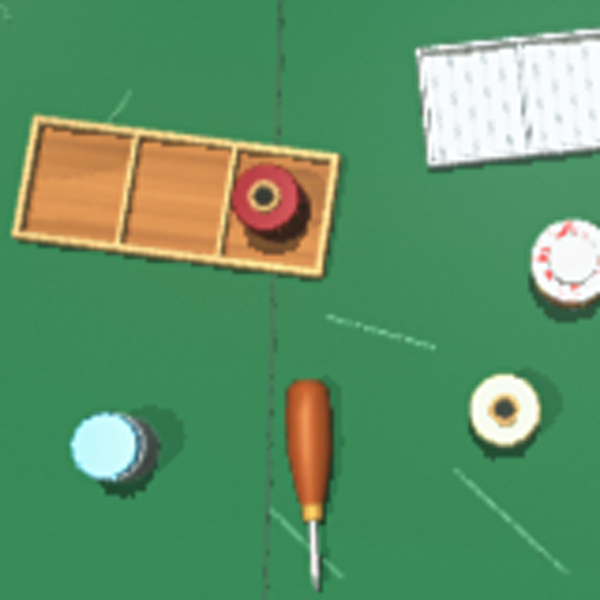

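View pics/c2.png

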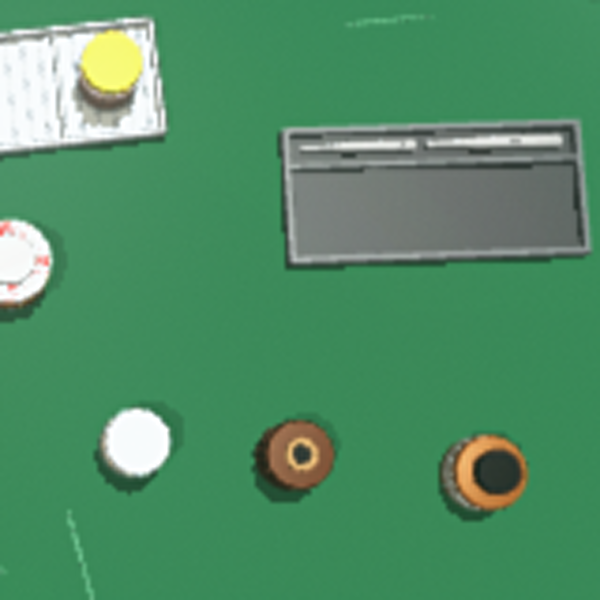

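The crops show tray corners, caps and tube tops clearly. In crop 1 the thread tray corners are at (36,116), (340,155), (322,276) and (12,238), and the awl runs from (308,380) to (318,588). In crop 2 the tool tray corners are at (283,129), (579,121), (590,254) and (289,266).

```bash
python3 - <<'E'
from h import *
np.set_printoptions(precision=4,suppress=True)
def c(o,pts): return (np.array(pts,float)+.5)/3.75-.5+[92+150*o,130]
def w(o,pts,z): return plane("top",c(o,pts),z)
def tray(n,P,free):
    m=P[:,:2].mean(0); y=(P[0]+P[3]-P[1]-P[2])[:2]/2; L=np.hypot(*y); y/=L; x=np.array([y[1],-y[0]])
    W=abs(((P[0]+P[1]-P[2]-P[3])[:2]/2)@x)
    print(n,m,"yaw",np.arctan2(-y[0],y[1]),"size",L,W)
    for f in free: print("   slot",f,m+x*f[0]+y*f[1])
tray("thread",w(0,[(36,116),(340,155),(322,276),(12,238)],.014),[(0,0),(0,.066)])
tray("rack",np.vstack([w(0,[(417,48)],.014),w(1,[(151,18),(166,134)],.014),w(0,[(430,167)],.014)]),[(0,0),(0,.066)])
tray("tool",w(1,[(283,129),(579,121),(590,254),(289,266)],.012),[(-.012,0)])
for n,o,p,z in [("blue",0,(105,446),.058),("white",1,(139,441),.058),("cream",0,(506,409),.054),("brown",1,(302,454),.054),("dye",1,(497,473),.057),("glue",0,(571,262),.054)]:
    print(n,w(o,[p],z)[0,:2])
a=w(0,[(308,380),(318,588)],.015); d=a[1]-a[0]; L=np.hypot(*d[:2]); u=d/L
print("awl len",L,"dir",u,"centre",a.mean(0),"grip",a.mean(0)-.027*u, "ang",np.arctan2(d[1],d[0]))
E
```

```text
thread [0.5947 0.2729] yaw -0.12417841577731262 size 0.20424201067444173 0.08255302820879191
   slot (0, 0) [0.5947 0.2729]
   slot (0, 0.066) [0.6029 0.3384]
rack [0.6671 0.0114] yaw 0.11345702900946268 size 0.20166149828051663 0.0817285884203214
   slot (0, 0) [0.6671 0.0114]
   slot (0, 0.066) [0.6597 0.0769]
tool [ 0.5995 -0.2757] yaw 0.036936267391758086 size 0.20356594707264256 0.0926391982850313
   slot (-0.012, 0) [ 0.5875 -0.2761]
blue [0.4286 0.302 ]
white [ 0.4311 -0.0693]
cream [0.4515 0.0537]
brown [ 0.4229 -0.1728]
dye [ 0.4106 -0.2959]
glue [0.5452 0.0128]
awl len 0.13373626742594058 dir [-0.9975 -0.0713  0.    ] centre [0.406  0.1793 0.015 ] grip [0.4329 0.1812 0.015 ] ang -3.070247720585151
```

>>> arm_command:
  increments: "0.0252 0.0454 -0.0127 0 0 0.1181 0;0.0252 0.0454 -0.0127 0 0 0.1181 0;0.0252 0.0454 -0.0127 0 0 0.1181 0;0.0252 0.0454 -0.0127 0 0 0.1181 0;0.0252 0.0454 -0.0127 0 0 0.1181 0;0.0252 0.0454 -0.0127 0 0 0.1181 0;0.0252 0.0454 -0.0127 0 0 0.1181 0;0.0252 0.0454 -0.0127 0 0 0.1181 0;0.0252 0.0454 -0.0127 0 0 0.1181 0;0.0252 0.0454 -0.0127 0 0 0.1181 0;0 0 0 0 0 0 0;0 0 0 0 0 0 0"
  force: 20

```text
t: 2.6
position: [0.4225, -0.1739, 0.1198]
tcp_rot: [0.75, 0.662, -0.0, 0.0]
contact_force: [-0.6, -0.0, 0.5]
width: 0.088
grip_force: 0.0
```

>>> arm_command:
  increments: "0 0 -0.025 0 0 0 0;0 0 -0.025 0 0 0 0;0 0 0 0 0 0 0"

```text
t: 2.98
position: [0.421, -0.1745, 0.0689]
tcp_rot: [0.751, 0.661, -0.001, -0.001]
contact_force: [0.0, 0.4, 0.5]
width: 0.088
grip_force: 0.0
```

```bash
python3 - <<'E'
from h import *
s=snapshot("side")
p=get_obs()["position"]; uv=proj("side",[p,[.4229,-.1728,.054],[.4229,-.1728,0]]);print(p,uv)
u=uv[1].astype(int);cv2.imwrite("pics/s1.png",cv2.resize(s[max(u[1]-70,0):u[1]+70,u[0]-90:u[0]+90,::-1],None,fx=4,fy=4,interpolation=2));print(u)
E
```

```text
[ 0.42191051 -0.17442856  0.06979383] [[330.40555189 159.01961245]
 [329.31813553 164.50559567]
 [327.2418425  181.92174301]]
[329 164]
```

View pics/s1.png

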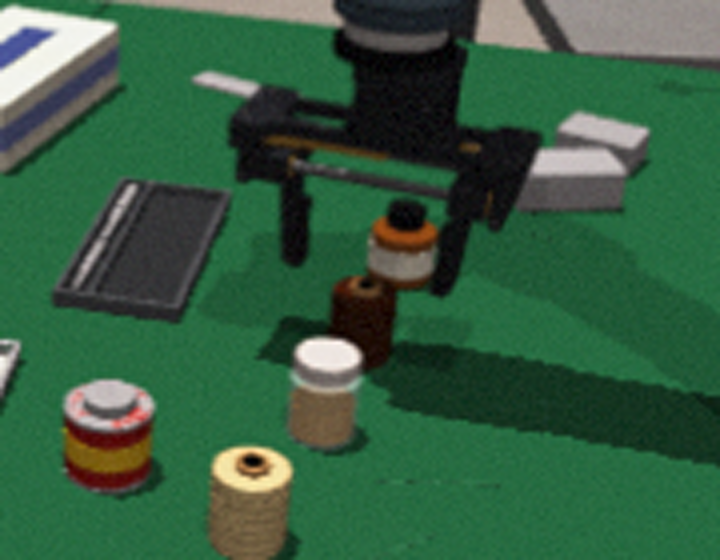

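The fingers straddle the brown spool, and its tube top (crop 370,288) is about 2 px from the predicted position. I'll go down and grip.

>>> arm_command:
  increments: "0 0.002 -0.02 0 0 0 0;-0.001 0.002 -0.018 0 0 0 0;0 0 -0.01 0 0 0 0;0 0 0 0 0 0 120;0 0 0 0 0 0 160;0 0 0 0 0 0 200;0 0 0 0 0 0 200;0 0 0 0 0 0 200"

```text
t: 4.03
position: [0.4219, -0.1693, 0.0219]
tcp_rot: [0.75, 0.662, 0.0, 0.0]
contact_force: [0.5, 0.3, 3.0]
width: 0.0437
grip_force: 20.0
```

>>> arm_command:
  increments: "0 0 0.015 0 0 0 200;0 0 0.03 0 0 0 200;0 0 0.03 0 0 0 200;0.005 0.015 0.025 0 0 0 200;0.01 0.03 0 0 0 0 200;0.016 0.045 0 0 0 0 200;0.017 0.048 0 0 0 0 200;0.017 0.048 0 0 0 0 200;0.017 0.048 0 0 0 0 200;0.017 0.048 0 0 0 0 200;0.017 0.048 0 0 0 0 200;0.017 0.048 0 0 0 0 200"

```text
t: 5.52
position: [0.555, 0.2102, 0.1227]
tcp_rot: [0.75, 0.662, 0.0, 0.0]
contact_force: [0.5, -0.0, -1.2]
width: 0.0436
grip_force: 20.0
```

>>> arm_command:
  increments: "0.017 0.048 0 0 0 0 200;0.015 0.04 0 0 0 0 200;0.01 0.03 0 0 0 0 200;0.006 0.0107 0 0 0 0 200;0 0 -0.02 0 0 0 200;0 0 0 0 0 0 200;0 0 0 0 0 0 200"

```text
t: 6.4
position: [0.6026, 0.3358, 0.1013]
tcp_rot: [0.75, 0.661, -0.001, 0.0]
contact_force: [0.4, 0.2, -0.3]
width: 0.0436
grip_force: 20.0
```

```bash
python3 - <<'E'
from h import *
s=snapshot("side")
p=get_obs()["position"]; print(p,proj("side",[p]), [(d["xyz"],d["conf"]) for c in("side","top") for d in search_frame(c,"spool_brown_center")[:1]])
u=proj("side",[[.6,.3,.05]])[0].astype(int);cv2.imwrite("pics/s2.png",cv2.resize(s[u[1]-75:u[1]+75,u[0]-100:u[0]+100,::-1],None,fx=4,fy=4,interpolation=2));print(u)
E
```

```text
[0.60288566 0.33632201 0.10176975] [[178.7605834  260.02874233]] [([0.5981, 0.3501, 0.1132], 0.65), ([0.4195, -0.166, 0.0498], 0.59)]
[192 268]
```

View pics/s2.png

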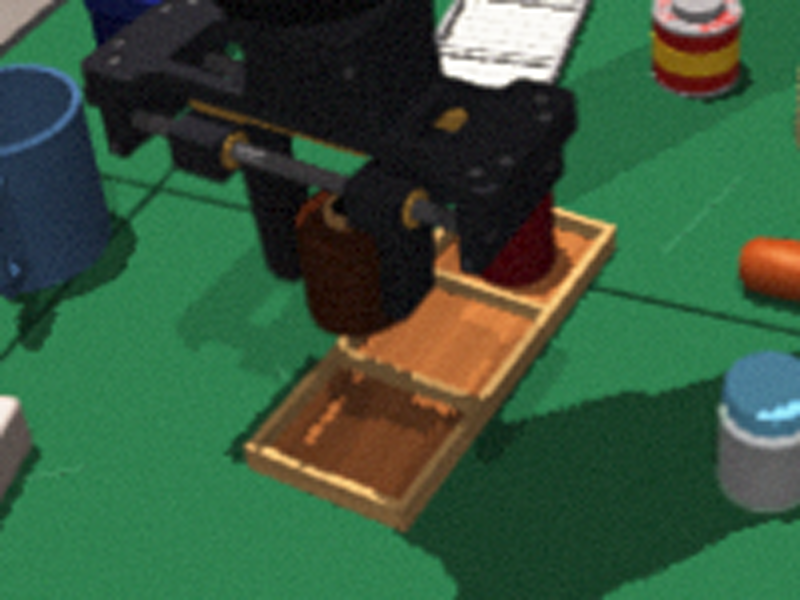

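The brown spool hangs upright between the fingers above the far bay (crop 360,430), which is empty. I'll lower it.

>>> arm_command:
  increments: "0 0.0025 -0.02 0 0 0 200;0 0 -0.02 0 0 0 200;0 0 -0.018 0 0 0 200;0 0 -0.01 0 0 0 200;0 0 -0.004 0 0 0 200;0 0 -0.0015 0 0 0 200;0 0 0 0 0 0 200"

```text
t: 7.42
position: [0.6031, 0.3403, 0.0288]
tcp_rot: [0.75, 0.662, 0.0, 0.0]
contact_force: [0.4, 0.0, -0.7]
width: 0.0434
grip_force: 20.0
```

>>> arm_command:
  increments: "0 -0.001 -0.0025 0 0 0 200;0 0 0 0 0 0 190;0 0 0 0 0 0 100;0 0 0 0 0 0 80;0 0 0 0 0 0 80;0 0 0.02 0 0 0 80;0 0 0.04 0 0 0 40;0 0 0.04 0 0 0 0"

```text
t: 8.43
position: [0.6029, 0.3393, 0.1282]
tcp_rot: [0.75, 0.662, 0.0, 0.0]
contact_force: [-0.1, -0.5, 0.3]
width: 0.0784
grip_force: 0.0
```

>>> arm_command:
  increments: "-0.012 -0.025 0 0 0 0 0;-0.0215 -0.04 0 0 0 0 0;-0.0215 -0.04 0 0 0 0 0;-0.0215 -0.04 0 0 0 0 0;-0.0215 -0.04 0 0 0 0 0;-0.0215 -0.04 0 0 0 0 0;-0.0195 -0.037 0 0 0 0 0;-0.013 -0.0233 0 0 0 0 0;0 0 -0.02 0 0 0 0;0 0 0 0 0 0 0"

```text
t: 9.68
position: [0.4505, 0.0535, 0.1061]
tcp_rot: [0.75, 0.662, -0.0, 0.0]
contact_force: [1.0, -0.6, 0.1]
width: 0.0884
grip_force: 0.0
```

>>> arm_command:
  increments: "0 0 -0.03 0 0 0 0;0 0 -0.03 0 0 0 0;0 0 -0.018 0 0 0 0;0 0 -0.008 0 0 0 0;0 0 0 0 0 0 100;0 0 0 0 0 0 160;0 0 0 0 0 0 200;0 0 0 0 0 0 200;0 0 0 0 0 0 200"

```text
t: 10.8
position: [0.4508, 0.0537, 0.0199]
tcp_rot: [0.75, 0.662, 0.0, 0.0]
contact_force: [-0.5, 0.0, 3.4]
width: 0.043
grip_force: 20.0
```

>>> arm_command:
  increments: "0 0 0.015 0 0 0 200;0 0 0.03 0 0 0 200;0 0 0.03 0 0 0 200;0.01 0.015 0.025 0 0 0 200;0.024 0.036 0 0 0 0 200;0.028 0.042 0 0 0 0 200;0.028 0.042 0 0 0 0 200;0.026 0.04 0 0 0 0 200;0.018 0.028 0 0 0 0 200;0.01 0.0162 0 0 0 0 200;0 0 -0.02 0 0 0 200;0 0 0 0 0 0 200"

```text
t: 12.3
position: [0.5927, 0.2707, 0.0974]
tcp_rot: [0.75, 0.662, -0.003, -0.0]
contact_force: [-1.2, -0.8, -1.3]
width: 0.0435
grip_force: 20.0
```

>>> arm_command:
  increments: "0 0 -0.03 0 0 0 200;0 0 -0.025 0 0 0 200;0 0 -0.012 0 0 0 200;0 0 -0.006 0 0 0 200;0 0 0 0 0 0 200"

```text
t: 12.92
position: [0.5949, 0.2728, 0.027]
tcp_rot: [0.75, 0.662, 0.0, 0.0]
contact_force: [-0.1, 0.2, -0.1]
width: 0.0437
grip_force: 20.0
```

>>> arm_command:
  increments: "0 0 -0.0025 0 0 0 200;0 0 0 0 0 0 190;0 0 0 0 0 0 100;0 0 0 0 0 0 80;0 0 0 0 0 0 80;0 0 0.02 0 0 0 80;0 0 0.04 0 0 0 40;0 0 0.04 0 0 0 0;-0.028 0.005 0 0 0 0.06 0;-0.042 0.0075 0 0 0 0.06 0;-0.042 0.0075 0 0 0 0.06 0;-0.042 0.0075 0 0 0 0.057 0"

```text
t: 14.42
position: [0.4399, 0.3009, 0.1257]
tcp_rot: [0.665, 0.747, 0.001, 0.0]
contact_force: [0.2, 1.1, 1.8]
width: 0.0879
grip_force: 0.0
```

```bash
python3 - <<'E'
from h import *
print(get_obs()["position"])
s=snapshot("side")
for n in ["spool_brown_center","spool_cream_center","jar_blue_center"]: print(n,[(np.round(d["xyz"],3),round(d["conf"],2)) for c in("side","top") for d in search_frame(c,n)[:2]])
u=np.array([200,262]);cv2.imwrite("pics/s3.png",cv2.resize(s[u[1]-75:u[1]+75,u[0]-100:u[0]+100,::-1],None,fx=4,fy=4,interpolation=2))
E
```

```text
[0.43985801 0.30092102 0.12570379]
spool_brown_center [(array([0.596, 0.347, 0.047]), 0.73), (array([0.586, 0.282, 0.046]), 0.49), (array([ 0.42 , -0.166,  0.05 ]), 0.59)]
spool_cream_center [(array([0.588, 0.283, 0.047]), 0.71), (array([0.45 , 0.054, 0.05 ]), 0.7), (array([0.59 , 0.278, 0.   ]), 0.56)]
jar_blue_center [(array([0.423, 0.317, 0.046]), 0.87), (array([0.417, 0.298, 0.059]), 0.64)]
```

View pics/s3.png

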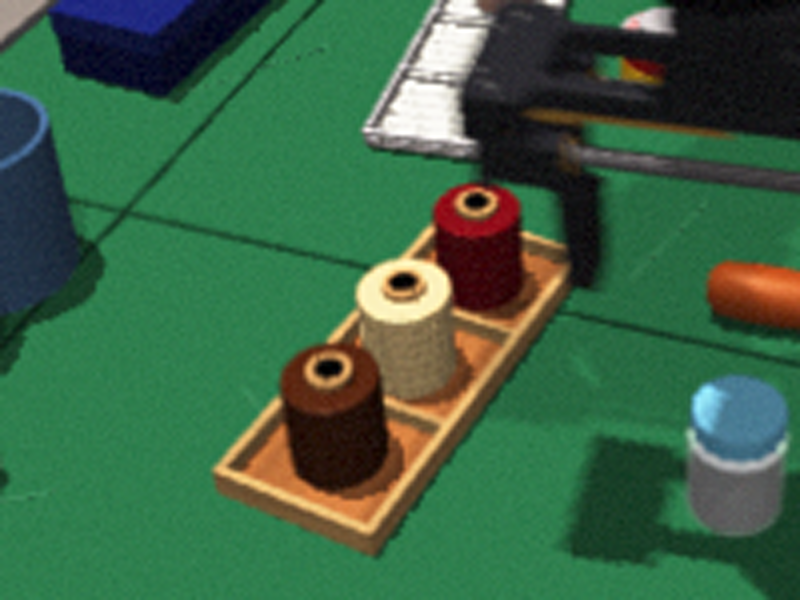

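Both spools stand upright in line with the fixed red one (tube tops at 328,369, 402,283 and 475,203). Next is the blue jar.

>>> arm_command:
  increments: "-0.013 0.001 -0.01 0 0 0 0;0 0 -0.02 0 0 0 0;0 0 -0.03 0 0 0 0;0 0 -0.025 0 0 0 0;0 0 -0.014 0 0 0 0;0 0 -0.004 0 0 0 0;0 0 0 0 0 0 100;0 0 0 0 0 0 160;0 0 0 0 0 0 200;0 0 0 0 0 0 200;0 0 0 0 0 0 200"

```text
t: 16.15
position: [0.4279, 0.3015, 0.0214]
tcp_rot: [0.666, 0.746, 0.0, 0.0]
contact_force: [-0.5, -0.2, 2.6]
width: 0.0432
grip_force: 20.0
```

>>> arm_command:
  increments: "0 0 0.015 0 0 0 200;0 0 0.03 0 0 0 200;0 0 0.03 0 0 0 200;0.0118 -0.0116 0.025 0 0 0 200;0.024 -0.023 0 0 0 0 200;0.03 -0.029 0 0 0 0 200;0.035 -0.034 0 0 0 0 200;0.035 -0.034 0 0 0 0 200;0.035 -0.034 0 0 0 0 200;0.03 -0.029 0 0 0 0 200;0.02 -0.019 0 0 0 0 200;0.011 -0.011 0 0 0 0 200"

```text
t: 17.65
position: [0.6603, 0.0753, 0.1218]
tcp_rot: [0.667, 0.745, 0.0, 0.0]
contact_force: [-0.5, 0.8, -1.1]
width: 0.0436
grip_force: 20.0
```

>>> arm_command:
  increments: "0 0 -0.02 0 0 0 200;0 0 -0.03 0 0 0 200;0 0 -0.025 0 0 0 200;0 0 -0.012 0 0 0 200;0 0 -0.006 0 0 0 200;0 0 0 0 0 0 200"

```text
t: 18.4
position: [0.6594, 0.0773, 0.0283]
tcp_rot: [0.666, 0.746, 0.0, -0.0]
contact_force: [0.5, 0.2, -0.7]
width: 0.0434
grip_force: 20.0
```

Lower 2.5 mm, release, then go to the white jar at (0.431,-0.069).

>>> arm_command:
  increments: "0 0 -0.0025 0 0 0 200;0 0 0 0 0 0 190;0 0 0 0 0 0 100;0 0 0 0 0 0 80;0 0 0 0 0 0 80;0 0 0.02 0 0 0 80;0 0 0.04 0 0 0 40;0 0 0.04 0 0 0 0;-0.025 -0.015 0 0 0 0 0;-0.04 -0.026 0 0 0 0 0;-0.045 -0.029 0 0 0 0 0;-0.045 -0.029 0 0 0 0 0"

```text
t: 19.9
position: [0.5037, -0.023, 0.1271]
tcp_rot: [0.666, 0.746, 0.0, 0.001]
contact_force: [0.8, 0.1, 0.3]
width: 0.0881
grip_force: 0.0
```

>>> arm_command:
  increments: "-0.04 -0.026 0 0 0 0 0;-0.024 -0.015 0 0 0 0 0;-0.0095 -0.006 -0.01 0 0 0 0;0 0 -0.02 0 0 0 0;0 0 0 0 0 0 0"

```text
t: 20.52
position: [0.4312, -0.0685, 0.0951]
tcp_rot: [0.666, 0.746, -0.0, -0.001]
contact_force: [-1.2, -0.1, 0.1]
width: 0.088
grip_force: 0.0
```

```bash
python3 - <<'E'
from h import *
print(get_obs()["position"])
s=snapshot("side");snapshot("top")
for n in ["jar_white_center","jar_blue_center","glue_center"]: print(n,[(np.round(d["xyz"],3),round(d["conf"],2)) for c in("side","top") for d in search_frame(c,n)[:2]])
u=np.array([260,200]);cv2.imwrite("pics/s4.png",cv2.resize(s[u[1]-75:u[1]+75,u[0]-100:u[0]+100,::-1],None,fx=4,fy=4,interpolation=2))
E
```

```text
[ 0.43115088 -0.06849109  0.09510516]
jar_white_center [(array([ 0.431, -0.052,  0.04 ]), 0.64)]
jar_blue_center [(array([0.652, 0.094, 0.041]), 0.63), (array([0.647, 0.079, 0.065]), 0.64)]
glue_center [(array([0.537, 0.026, 0.035]), 0.57), (array([0.543, 0.011, 0.045]), 0.62), (array([ 0.668, -0.002,  0.001]), 0.37)]
```

View pics/s4.png

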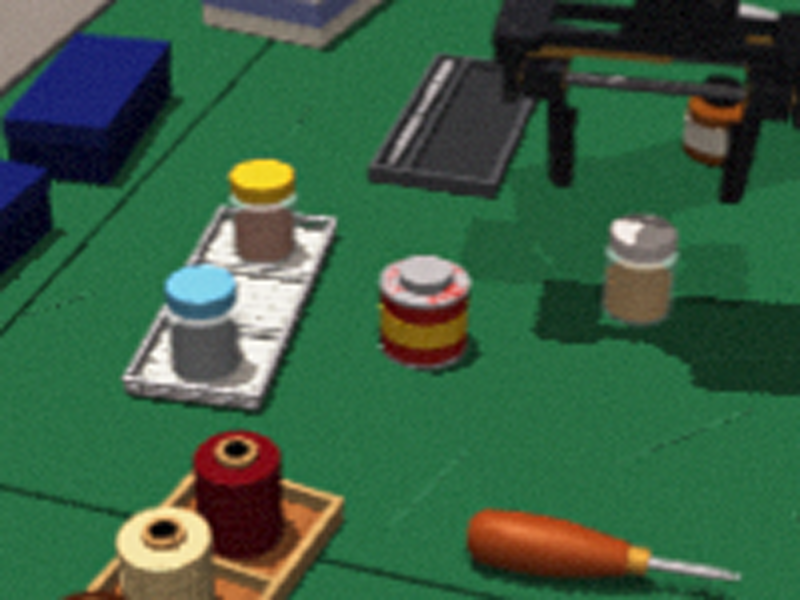

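The blue jar stands upright in the far rack bay (crop 203,330), the yellow one is at the other end, and the middle bay is empty. The glue tin hasn't moved. Now I'll grip the white jar (crop 642,270).

>>> arm_command:
  increments: "0 0 -0.025 0 0 0 0;0 0 -0.025 0 0 0 0;0 0 -0.018 0 0 0 0;0 0 -0.006 0 0 0 0;0 0 0 0 0 0 100;0 0 0 0 0 0 160;0 0 0 0 0 0 200;0 0 0 0 0 0 200;0 0 0 0 0 0 200"

```text
t: 22.05
position: [0.4311, -0.0693, 0.0219]
tcp_rot: [0.666, 0.746, -0.0, 0.0]
contact_force: [-0.9, -0.5, 3.4]
width: 0.0435
grip_force: 20.0
```

>>> arm_command:
  increments: "0 0 0.015 0 0 0 200;0 0 0.03 0 0 0 200;0 0 0.03 0 0 0 200;0.012 0.004 0.025 0 0 0 200;0.025 0.0085 0 0 0 0 200;0.034 0.0117 0 0 0 0 200;0.037 0.0126 0 0 0 0 200;0.037 0.0126 0 0 0 0 200;0.034 0.0117 0 0 0 0 200;0.028 0.0096 0 0 0 0 200;0.018 0.006 0 0 0 0 200;0.011 0.004 0 0 0 0 200"

```text
t: 23.55
position: [0.6675, 0.012, 0.1224]
tcp_rot: [0.666, 0.746, 0.0, -0.0]
contact_force: [-0.1, -0.4, -1.2]
width: 0.0436
grip_force: 20.0
```

>>> arm_command:
  increments: "0 0 -0.02 0 0 0 200;0 0 -0.03 0 0 0 200;0 0 -0.025 0 0 0 200;0 0 -0.012 0 0 0 200;0 0 -0.006 0 0 0 200;0 0 0 0 0 0 200"

```text
t: 24.3
position: [0.6672, 0.0116, 0.0289]
tcp_rot: [0.666, 0.746, 0.0, 0.0]
contact_force: [0.4, 0.9, -1.1]
width: 0.0434
grip_force: 20.0
```

>>> arm_command:
  increments: "0 0 -0.0025 0 0 0 200;0 0 0 0 0 0 190;0 0 0 0 0 0 100;0 0 0 0 0 0 80;0 0 0 0 0 0 80;0 0 0.02 0 0 0 80;0 0 0.04 0 0 0 40;0 0 0.04 0 0 0 0;-0.015 0.01 0 0 0 0.1 0;-0.025 0.018 0 0 0 0.17 0;-0.025 0.018 0 0 0 0.17 0;-0.025 0.018 0 0 0 0.17 0"

```text
t: 25.8
position: [0.5767, 0.0761, 0.1278]
tcp_rot: [0.409, 0.913, 0.0, 0.001]
contact_force: [0.4, 0.9, -0.5]
width: 0.088
grip_force: 0.0
```

>>> arm_command:
  increments: "-0.028 0.021 0 0 0 0.17 0;-0.028 0.021 0 0 0 0.17 0;-0.028 0.021 0 0 0 0.17 0;-0.025 0.018 0 0 0 0.17 0;-0.02 0.015 0 0 0 0.129 0;-0.015 0.0095 -0.01 0 0 0.11 0;0 0 -0.02 0 0 0 0;0 0 0 0 0 0 0"

```text
t: 26.8
position: [0.4329, 0.1807, 0.0964]
tcp_rot: [-0.036, 0.999, -0.001, -0.0]
contact_force: [-0.1, -0.4, 0.4]
width: 0.088
grip_force: 0.0
```

```bash
python3 - <<'E'
from h import *
o=get_obs();print(o["position"],o["tcp_rot"],o["qpos"])
s=snapshot("side")
for n in ["jar_white_center","jar_blue_center","awl_center"]: print(n,[(np.round(d["xyz"],3),round(d["conf"],2)) for c in("side",) for d in search_frame(c,n)[:2]])
u=np.array([275,225]);cv2.imwrite("pics/s5.png",cv2.resize(s[u[1]-75:u[1]+75,u[0]-100:u[0]+100,::-1],None,fx=4,fy=4,interpolation=2))
E
```

```text
[0.43285001 0.18071765 0.0964321 ] [-3.57582362e-02  9.99360286e-01 -5.94583233e-04 -1.19825066e-04] [ 0.16944201  0.63649308 -0.83355716  2.07226722  0.70940839  0.74340143
  0.52294128]
jar_white_center [(array([0.655, 0.022, 0.05 ]), 0.53), (array([0.654, 0.094, 0.045]), 0.42)]
jar_blue_center [(array([0.65 , 0.094, 0.046]), 0.77)]
awl_center [(array([0.428, 0.191, 0.019]), 0.71)]
```

View pics/s5.png

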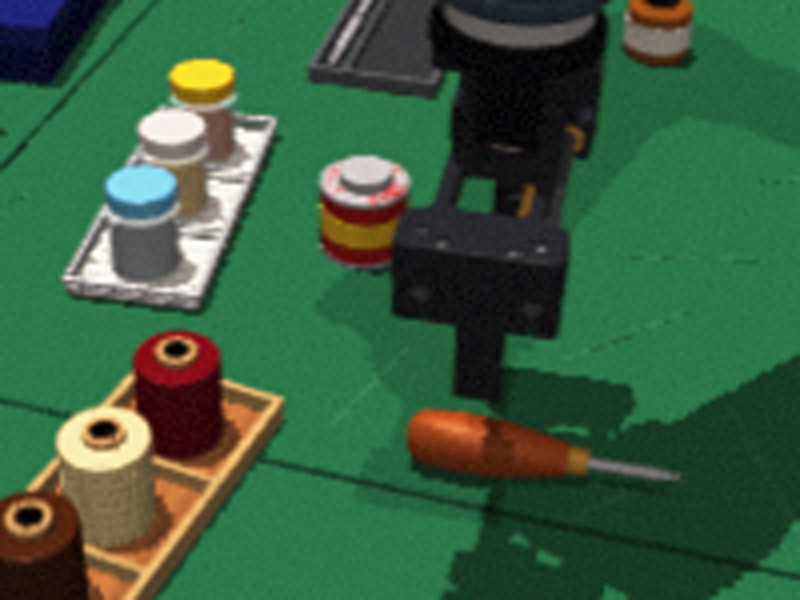

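Both jars stand in line in the rack (caps at 141,190 and 172,135). The gripper is above the awl handle with the jaws across it. I'll go down and grip it.

>>> arm_command:
  increments: "0 0.0005 -0.025 0 0 0 0;0 0 -0.025 0 0 0 0;0 0 -0.02 0 0 0 0;0 0 -0.009 0 0 0 0;0 0 0 0 0 0 100;0 0 0 0 0 0 160;0 0 0 0 0 0 200;0 0 0 0 0 0 230;0 0 0 0 0 0 230;0 0 0 0 0 0 230"
  force: 30

```text
t: 28.25
position: [0.433, 0.1815, 0.0173]
tcp_rot: [-0.036, 0.999, 0.0, 0.0]
contact_force: [0.5, -0.2, 0.1]
width: 0.0305
grip_force: 0.3
```

>>> arm_command:
  increments: "0 0 0 0 0 0 230;0 0 0 0 0 0 230;0 0 0.012 0 0 0 230;0 0 0.03 0 0 0 230;0 0 0.03 0 0 0 230;0 0 0.03 0 0 0 230;0.007 -0.02 0 0 0 -0.08 230;0.011 -0.037 0 0 0 -0.125 230;0.0125 -0.04 0 0 0 -0.14 230;0.0125 -0.04 0 0 0 -0.14 230;0.0125 -0.04 0 0 0 -0.14 230;0.0125 -0.04 0 0 0 -0.14 230"

```text
t: 29.75
position: [0.5005, -0.0384, 0.1185]
tcp_rot: [0.344, 0.939, -0.001, -0.001]
contact_force: [-0.0, 0.6, -1.2]
width: 0.0297
grip_force: 30.0
```

>>> arm_command:
  increments: "0.0125 -0.04 0 0 0 -0.14 230;0.0125 -0.04 0 0 0 -0.14 230;0.0125 -0.04 0 0 0 -0.14 230;0.0125 -0.04 0 0 0 -0.14 230;0.0125 -0.04 0 0 0 -0.14 230;0.011 -0.037 0 0 0 -0.12 230;0.005 -0.02 0 0 0 -0.06 230;0.0025 -0.0109 0 0 0 0 230;0 0 -0.03 0 0 0 230;0 0 -0.02 0 0 0 230;0 0 0 0 0 0 230;0 0 0 0 0 0 230"

```text
t: 31.25
position: [0.5826, -0.303, 0.0699]
tcp_rot: [0.708, 0.706, 0.0, 0.0]
contact_force: [0.5, -1.0, -0.7]
width: 0.0297
grip_force: 30.0
```

```bash
python3 - <<'E'
from h import *
o=get_obs();print(o["position"],o["tcp_rot"],o["width"])
s=snapshot("side");t=snapshot("top")
print([(np.round(d["xyz"],3),round(d["conf"],2)) for c in("side","top") for d in search_frame(c,"awl_center")[:2]])
a=cv2.resize(s[95:225,225:355,::-1],(400,400),interpolation=2);b=cv2.resize(t[120:250,300:430,::-1],(400,400),interpolation=2)
cv2.imwrite("pics/s6.png",np.hstack([a,b]))
E
```

```text
[ 0.58256393 -0.30297547  0.06988281] [7.07832984e-01 7.06379729e-01 2.61585220e-04 2.76729592e-04] 0.029714659581016434
[(array([ 0.58 , -0.275,  0.075]), 0.55)]
```

View pics/s6.png

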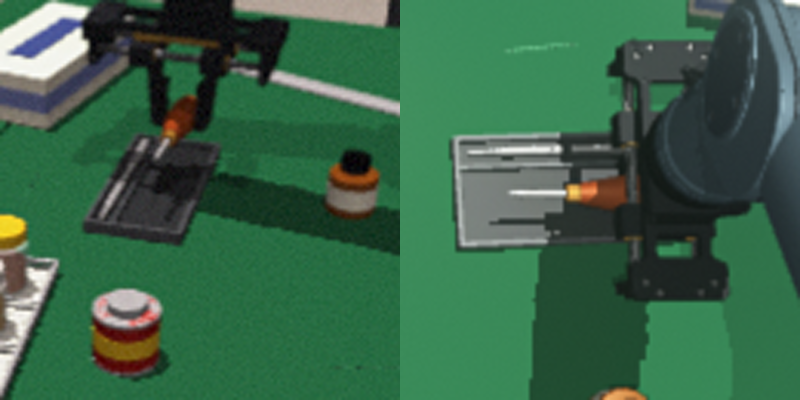

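The awl hangs level over the wide lane, spike toward the jar rack (top crop 540,192) and clear of the rib. It is 0.04 rad off the tray's direction, so I'll correct that while lowering.

>>> arm_command:
  increments: "0 0 -0.02 0 0 0.036 230;0 0 -0.015 0 0 0 230;0 0 -0.008 0 0 0 230;0 0 -0.003 0 0 0 230;0 0 0 0 0 0 230"

```text
t: 32.08
position: [0.5821, -0.3033, 0.0231]
tcp_rot: [0.695, 0.719, 0.0, -0.0]
contact_force: [-0.3, 0.7, -1.1]
width: 0.0294
grip_force: 30.0
```

>>> arm_command:
  increments: "0 0 -0.0016 0 0 0 230;0 0 0 0 0 0 225;0 0 0 0 0 0 135;0 0 0 0 0 0 135;0 0 0 0 0 0 135;0 0 0.02 0 0 0 135;0 0 0.03 0 0 0 135;0 0 0.04 0 0 0 100;-0.02 -0.04 0.03 0 0 0 100;-0.02 -0.05 0.02 0 0 0 100;-0.02 -0.05 0 0 0 0 100;-0.02 -0.05 0 0 0 0 100"

```text
t: 33.58
position: [0.5017, -0.4952, 0.1639]
tcp_rot: [0.695, 0.719, 0.0, 0.001]
contact_force: [-0.1, -0.7, 0.2]
width: 0.0534
grip_force: 0.0
```

```bash
python3 - <<'E'
from h import *
o=get_obs();print(o["t"],o["position"],o["width"])
s=snapshot("side");t=snapshot("top")
print([(np.round(d["xyz"],3),round(d["conf"],2)) for c in("side","top") for d in search_frame(c,"awl_center")[:2]])
cv2.imwrite("pics/t7.png",cv2.resize(t[130:290,90:400,::-1],None,fx=2.55,fy=2.55,interpolation=2))
E
```

```text
33.575 [ 0.5016557  -0.49516868  0.16391144] 0.05344797907076027
[(array([ 0.581, -0.283,  0.024]), 0.45), (array([ 0.578, -0.3  ,  0.029]), 0.57)]
```

View pics/t7.png

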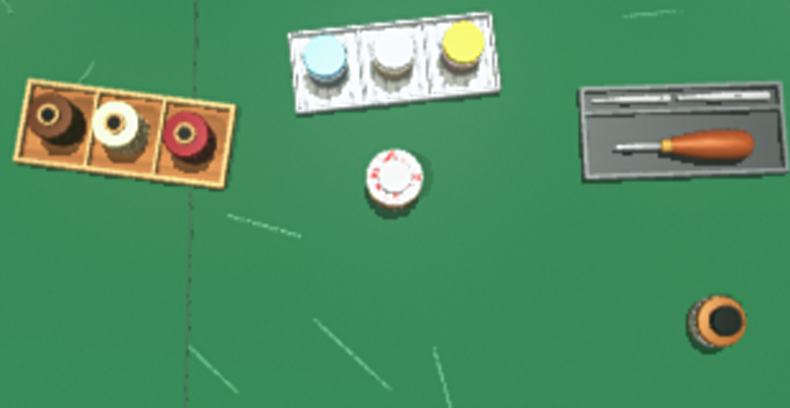

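The top view shows every thing in its bay. The spool tops (47,115, 115,123, 185,133) and caps (325,57, 393,50, 463,42) are evenly spaced. The awl spans 612 to 756, centred in the lane, and the dye bottle and glue tin haven't moved. I'll hand the job in.

```bash
python3 -c "
from bench import *
print(close_job())"
```

```text
the job is handed in; nothing more can be done
None
```

I handed the job in at about 34 s of the 109 s allowed: both spools, both jars and the awl are in their places, and the dye bottle and glue tin look unmoved in the last picture; no verdict came back.

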